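# Load the last sample tube and lift the tube carrier level

### The job

Get the samples ready for the courier: take the tall capped tube out of the small cube rack and lower it all the way down into the one empty place of the tube carrier before letting go of it; the short tube stays in the cube rack. Then take the carrier by its handle and lift it about 10 cm clear of the counter, keeping it level so that no tube slips out. Finish while still holding it there by the handle, steady and level, and leave the other things on the counter where they are.

Things in the scene. Friction and masses are not known exactly. Their poses are not given: they have to be found in the camera images.
- carrier: loose white plastic tube carrier, 130 mm (x) by 224 mm (y), 0.3 to 0.5 kg empty, standing on the counter. At each y end a tube block, deck top 75 mm up, has three holes at x = -36, 0, +36 mm, y = -88 or +88 mm; five hold tubes, cap tops 114 mm up. Between the blocks a low tray (walls 28 mm high) under a grey carrying handle. Origin: centre of the underside; z up
- handle_mid (a point): middle of the carrier's handle bar, on the carrier's z axis 130 mm above its underside, right over the centre of mass once all six places are full. The bar runs along the carrier's y, 16 mm wide (x), 14 mm high, free for 108 mm between its two posts (18 mm wide in x, at y = -59 and +59 mm). Axes as the carrier's
- free_place (a point): the carrier's one empty place: centre of the hole's floor, at carrier x = +36, y = +88 mm, 6 mm above its underside; a seated tube's bottom rests here. The hole is round, 20 mm wide, in the deck 69 to 75 mm above the carrier's underside, with a second, square 20 mm guide hole 24 to 29 mm up. Axes as the carrier's
- cube_rack: loose dark blue plastic rack, 86 by 86 mm, 60 mm high, open frame with 3 by 3 square holes 18.5 mm wide, 26 mm apart, floor 4 mm thick. Holds the tall and the short tube in two diagonally opposite corner holes (x = y = -26 mm, x = y = +26 mm), either way round. Origin: centre of the underside; z up
- tall_tube: the tube to move: clear 16 mm plastic tube, paper label, round bottom, brown cap 18 mm wide and 26 mm high; 108 mm tall in all, about 20 g. Stands in the cube rack, its cap's top 112 mm above the counter, 25 mm higher than the short one's. Grip it by the cap. Origin: centre of its bottom; z up along the tube
- short_tube: the tube that stays: same look, only 83 mm tall, in the opposite corner of the cube rack. Origin: centre of its bottom; z up along the tube
- tube1: standing in the carrier from the start; same kind as tall_tube (clear 16 mm tube, paper label, brown cap, 108 mm tall). Origin: centre of its bottom; z: up along the tube
- tube2: another tube standing in the carrier, exactly like tube1
- tube3: another tube standing in the carrier, exactly like tube1
- tube4: another tube standing in the carrier, exactly like tube1
- tube5: another tube standing in the carrier, exactly like tube1
- tape_roll: bystander: roll of white tape lying flat, 68 mm across, 25 mm high. Origin: centre of its underside
- pill_bottle: bystander: small white bottle, 42 mm across, 70 mm high, upright. Origin: centre of its underside
- swab_box: bystander: small carton 55 by 95 mm, 40 mm high. Origin: centre of its underside
Not all that is in view belongs to the job. Leave any purple look-alike of the tube2 alone.

How it is judged:
By the outcome, as a careful person would: the job done as asked, in the order asked, and still so for the second after the job is handed in, while the arm keeps its last pose, push and grip.
It also fails if it takes over 70 s, if anything falls off the work surface, if the arm or the gripper's body presses on something with over 40 N, if the wrist force passes 120 N, or if a joint passes its speed limit or range.

### The arm

A 6-joint arm with a two-finger parallel gripper is mounted at the origin on the work surface. World frame = base frame: x ahead of the robot, y to its left, z up, the work surface at z = 0. Lengths are in mm, angles in rad, forces in N, time in s.
With the tool pointing down it reaches from about 350 to 975 mm from the base axis. Payload 7.1 kg.
Tool frame: the origin (TCP) lies midway between the tips of the shut fingers; the grasp point (between the pads) lies 19 mm behind it (ctrl.hold_point_z is the distance from the TCP to the grasp point, in mm); z points along the fingers, y is the direction in which the jaws open and shut (so a half turn about z gives the same grasp; the last joint's range is limited). The gripper opens to 88 mm and grips with 3 to 60 N. Pads are 20 mm wide; open, the fingers measure 115 mm over their backs; the gripper's body (75 mm by 178 mm) begins 61 mm behind the grasp point.
Start: joints at [-1.358, 0.423, 1.63, -0, 1.089, -0.019], TCP at [143.6, -608.263, 222.675] pointing down, gripper open.
Joint ranges: [-3, 3], [-0.9, 2.11], [0.09, 2.58], [-1.31, 4.45], [0.11, 2.69], [-2.54, 2.54]. Speed limits (rad/s): [2.39, 2.39, 3.01, 3.14, 3.14, 3.14].

### API

Orientations are given as a rotation vector (axis times angle).
In Python, from workcell import ctrl, eyes gives the robot as it stands.
- The arm moves only by the tool move_arm, never from a script. Its argument "deltas" is a list of rows, each a list of 6 numbers: the shift along the tool's x, y, z in mm, then the turn, a rotation vector about the tool's x, y, z in rad. A call has 1 to 5 rows; each row shifts and turns the pose as measured when the row begins, along the tool's axes as they then stand; what a row does not reach is not made up. A row lasts 1/12 s, in which the tool goes at most 41.7 mm and 7.16 degrees, less where a joint would pass 70% of its speed; a pose out of reach is approached as far as the arm can. A call is refused whole if a number of a shift passes 41.7 or a number of a turn 0.125, either way. A call with a gripper value outside its range is refused whole. "hand" is the closure, from -1 (fully open) to 1 (shut), set as the call begins (left out, the last holds). The fingers move at their own pace and stop on an object; the grip force is fixed at half the most. Time passes only in rows, so rows that do not move let the fingers close. It gives the time, the measured TCP pose, the force and the opening at its end, in the units of the state.
- ctrl.get_obs(): the state, without advancing time (a new reading comes with each control period).
- eyes.get_image(name): name is "side" or "top"; returns a dict with "frame" (384x512x3 uint8, red, green, blue), "range_z" (384x512 float32, mm along the optical axis (not along the pixel's ray), 0 where there is no reading), "fx", "fy", "cx", "cy" (pixels), "D" ([k1, k2, p1, p2, k3] as OpenCV has them; the pictures are not rectified), "cam_to_world" (4x4, takes a point from camera to world coordinates). Camera axes: x right, y down, z forward; pixel columns grow to the right and rows downward; lengths in mm; the calibration is good to about 2 mm. A picture is of the moment at which its call begins.
- ctrl.close_job(): hands the job in, once; it reports no verdict.
The state is a dict: "t": time; "qpos": joint angles; "qvel": joint speeds; "joint_torque": joint torques, N m; "ee_pos": TCP position; "orientation": TCP orientation; "ft_force": force on the tool from outside, world axes, zero at the start; "moment": the same for the moment, N m; "width": finger opening in mm.
Only numpy, scipy, OpenCV 4.12 (cv2) and the standard library are available. Lean on these libraries where they do the work, as an engineer would, in place of code of your own. Each camera call takes 0.05 s, during which the arm holds its last target.

## Working session

There is one attempt and no reset: what is moved stays moved. The work goes in short steps, Python scripts to look and compute and a tool call to move; the robot and the scene stay as the last step left them, time stands still between calls to the robot, and variables do not carry over. Pictures are saved under pics/ and viewed, and the job is handed in when it is done.

Besides the shell and the picture viewer there is one more tool, called after "Request:" as a command line: name --pt "numbers of a row" for each row, then --argument value for the rest. move_arm: Moves the arm, as the interface text tells. Its arguments: {"type":"object","properties":{"deltas":{"type":"array"},"hand":{"type":"number"}},"required":["deltas"]}

```bash
mkdir -p pics; ls; cat > h.py <<'E'
import numpy as np, cv2
from workcell import ctrl, eyes
def save(n,f): cv2.imwrite('pics/'+n+'.png',cv2.cvtColor(f,cv2.COLOR_RGB2BGR))
def cloud(im):
    h,w=im['range_z'].shape
    K=np.array([[im['fx'],0,im['cx']],[0,im['fy'],im['cy']],[0,0,1]]);
    uv=np.stack(np.meshgrid(np.arange(w),np.arange(h)),-1).reshape(-1,1,2).astype(np.float64)
    n=cv2.undistortPoints(uv,K,np.array(im['D'],float)).reshape(h,w,2)
    z=im['range_z'].astype(float)
    p=np.stack([n[...,0]*z,n[...,1]*z,z,np.ones_like(z)],-1)@np.array(im['cam_to_world']).T
    p=p[...,:3]; p[z==0]=np.nan
    return p
E
python3 - <<'E'
from h import *
print(ctrl.get_obs(), ctrl.hold_point_z)
for n in ['side','top']:
    im=eyes.get_image(n); save(n+'0',cv2.resize(im['frame'],(800,600)) ); np.save(n+'0.npy',im,allow_pickle=True)
    print({k:np.round(im[k],3) for k in ['fx','fy','cx','cy','D','cam_to_world']},(im['range_z']==0).mean())
E
```

```text
pics
{'t': 0.0, 'qpos': array([-1.35801510e+00,  4.23790186e-01,  1.63071571e+00, -1.38029145e-05,
        1.08861070e+00, -1.90176557e-02]), 'qvel': array([-0.00173749, -0.00088759, -0.00042143,  0.0001044 , -0.00016023,
       -0.00078579]), 'joint_torque': array([ 4.75510955e-03, -5.44612849e+01, -2.73663175e+01,  6.46947906e-02,
        2.28150305e-02, -1.16948067e-04]), 'ee_pos': array([ 143.4697967 , -607.72061132,  221.92323398]), 'orientation': array([-3.11900964e+00, -3.63128946e-01,  2.50544179e-04]), 'ft_force': array([ 0.52951568, -0.5327055 ,  0.15483235]), 'moment': array([ 0.01140683, -0.02283991, -0.00715819]), 'width': 88.03620945194673} 18.700000000000003
{'fx': np.float64(426.84), 'fy': np.float64(426.84), 'cx': np.float64(255.658), 'cy': np.float64(186.952), 'D': array([0.038, 0.   , 0.   , 0.   , 0.   ]), 'cam_to_world': array([[ 9.99000e-01, -3.80000e-02,  2.90000e-02,  5.65887e+02],
       [-4.70000e-02, -6.56000e-01,  7.53000e-01, -7.71592e+02],
       [-9.00000e-03, -7.54000e-01, -6.57000e-01,  7.73176e+02],
       [ 0.00000e+00,  0.00000e+00,  0.00000e+00,  1.00000e+00]])} 0.004048665364583333
{'fx': np.float64(382.034), 'fy': np.float64(382.034), 'cx': np.float64(256.388), 'cy': np.float64(193.455), 'D': array([-0.004,  0.   ,  0.   ,  0.   ,  0.   ]), 'cam_to_world': array([[ 1.900000e-02, -9.930000e-01,  1.170000e-01,  4.808410e+02],
       [-1.000000e+00, -1.900000e-02,  8.000000e-03, -3.610600e+01],
       [-6.000000e-03, -1.170000e-01, -9.930000e-01,  1.120956e+03],
       [ 0.000000e+00,  0.000000e+00,  0.000000e+00,  1.000000e+00]])} 0.00408935546875
```

View pics/side0.png

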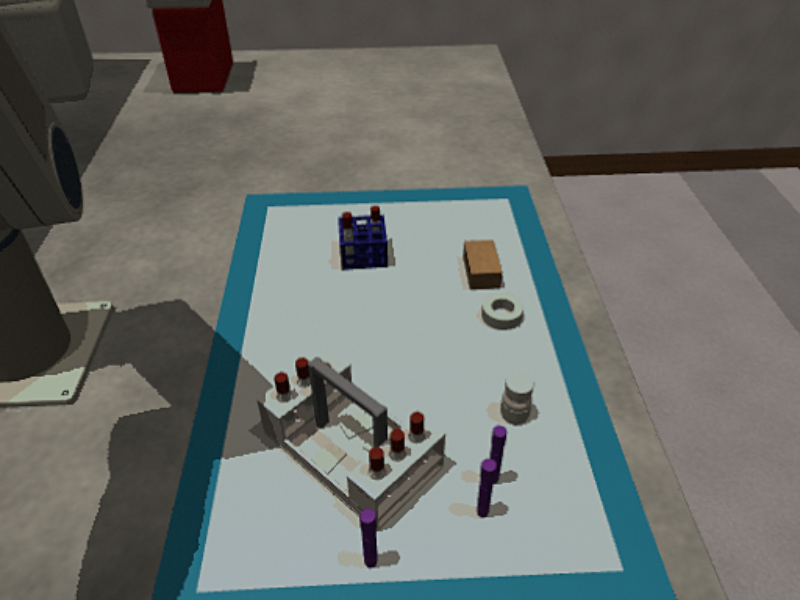

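View pics/top0.png

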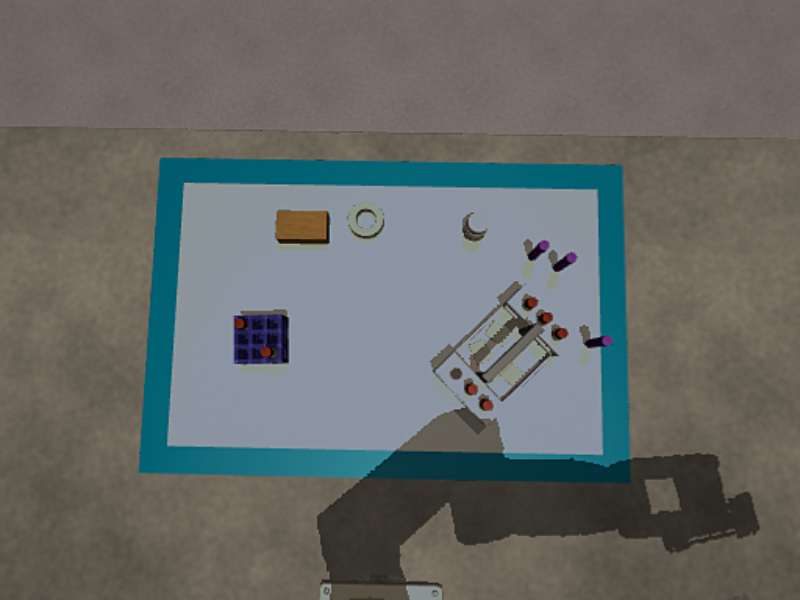

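The side view has the rack at (362,242) with brown caps at (347,217) and (375,212). The carrier is at (350,440) with five brown caps, and the purple look-alikes are at (369,540), (485,488) and (498,450). The top view has the rack caps at (240,323) and (265,352), and the empty hole at about (455,373).

```bash
python3 - <<'E'
from h import *
for n in ['side','top']:
    im=np.load(n+'0.npy',allow_pickle=True).item(); P=cloud(im); f=im['frame'].astype(int)
    m=(f[...,0]>60)&(f[...,0]>2.2*f[...,1])&(f[...,0]>2.2*f[...,2])
    k,l,s,c=cv2.connectedComponentsWithStats(m.astype(np.uint8))
    print(n)
    for i in range(1,k):
        if s[i,4]<8: continue
        q=P[l==i]; zt=np.nanpercentile(q[:,2],95)
        t=q[q[:,2]>zt-4]
        print(np.round(c[i],1),s[i,4],'top z',round(zt,1),'mean top',np.round(np.nanmean(t,0),1),'n',len(t), 'range',np.round(np.nanmin(t,0)),np.round(np.nanmax(t,0)))
    # rack blue
    m=(f[...,2]>50)&(f[...,2]>2*f[...,1])&(f[...,2]>2*f[...,0]); q=P[m]
    print('rack',np.nanpercentile(q,[2,98],axis=0).round(1), m.sum())
    t=q[(q[:,2]>54)&(q[:,2]<66)]; print('racktop',np.round(t.min(0),1),t.max(0).round(1), cv2.minAreaRect(t[:,:2].astype(np.float32)))
    y,x=(90,60)
im=np.load('top0.npy',allow_pickle=True).item()
save('topcar',cv2.resize(im['frame'][170:290,260:400],(700,600),interpolation=cv2.INTER_CUBIC))
save('toprack',cv2.resize(im['frame'][190:245,140:195],(600,600),interpolation=cv2.INTER_CUBIC))
im=np.load('side0.npy',allow_pickle=True).item()
save('siderack',cv2.resize(im['frame'][125:180,205:260],(600,600),interpolation=cv2.INTER_CUBIC))
E
```

```text
side
[239.8 133.1] 12 top z 90.5 mean top [561.8 249.6  88.5] n 12 range [556. 242.  87.] [568. 257.  91.]
[221.8 137.1] 12 top z 115.4 mean top [512.7 196.6 113.3] n 11 range [508. 192. 112.] [518. 202. 116.]
[192.9 231.7] 31 top z 115.4 mean top [ 456.5 -150.7  113.6] n 29 range [ 450. -158.  112.] [ 463. -141.  116.]
[179.4 241.2] 36 top z 114.9 mean top [ 430.8 -175.8  113.5] n 35 range [ 423. -184.  112.] [ 438. -168.  116.]
[266.5 266.9] 43 top z 114.9 mean top [ 604.8 -251.7  113.3] n 41 range [ 598. -259.  111.] [ 612. -243.  116.]
[253.9 278. ] 48 top z 114.9 mean top [ 579.5 -276.2  113.4] n 46 range [ 572. -284.  111.] [ 587. -268.  116.]
[240.4 289.8] 52 top z 115.5 mean top [ 553.5 -301.3  113.7] n 51 range [ 547. -310.  112.] [ 560. -293.  116.]
rack [[496.1 183.5   4.8]
 [577.4 260.6  63.9]] 267
racktop [494.7 179.7  54.5] [579.7 263.3  65. ] ((537.297119140625, 223.1166534423828), (82.48416137695312, 81.72654724121094), 4.243235111236572)
top
[340.4 193.2] 28 top z 117.8 mean top [ 604.3 -250.2  115.5] n 21 range [ 597. -257.  114.] [ 610. -243.  118.]
[349.8 202.6] 28 top z 117.5 mean top [ 579.5 -274.6  115.6] n 24 range [ 573. -281.  114.] [ 587. -269.  121.]
[152.6 206.6] 30 top z 91.0 mean top [561.5 254.1  88.8] n 20 range [554. 247.  87.] [568. 261.  92.]
[359.5 212.8] 28 top z 118.7 mean top [ 553.4 -299.6  116.3] n 20 range [ 547. -307.  115.] [ 560. -293.  119.]
[169.8 224.8] 32 top z 115.9 mean top [511.8 199.2 113.8] n 18 range [506. 193. 112.] [519. 207. 118.]
[301.9 248.6] 28 top z 118.3 mean top [ 456.8 -149.5  116.4] n 23 range [ 450. -155.  114.] [ 463. -141.  119.]
[311.7 258.8] 26 top z 117.4 mean top [ 430.5 -175.4  115.9] n 19 range [ 425. -181.  114.] [ 438. -168.  119.]
rack [[493.7 183.3   4.1]
 [576.7 267.2  64.5]] 569
racktop [492.6 181.3  54.8] [577.8 270.4  65.5] ((535.7470703125, 225.8625030517578), (84.17752075195312, 85.39978790283203), 2.7299342155456543)
```

View pics/topcar.png

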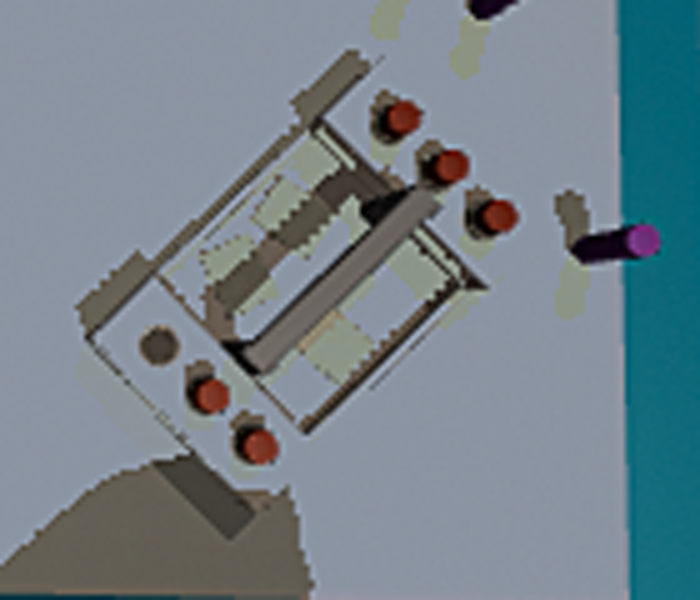

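View pics/toprack.png

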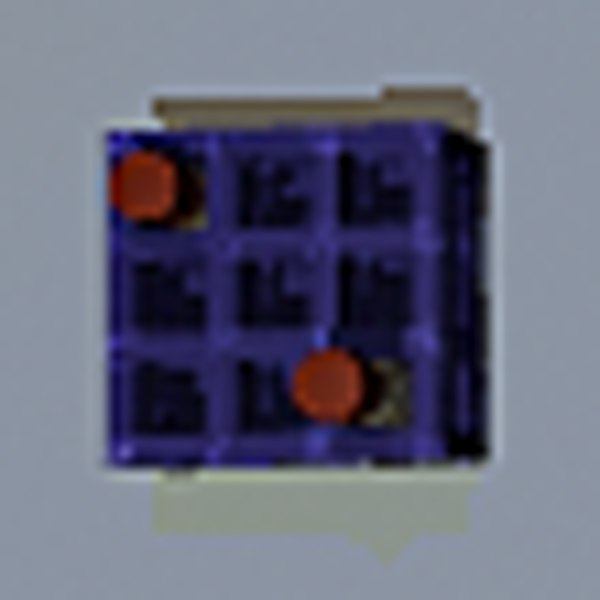

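View pics/siderack.png

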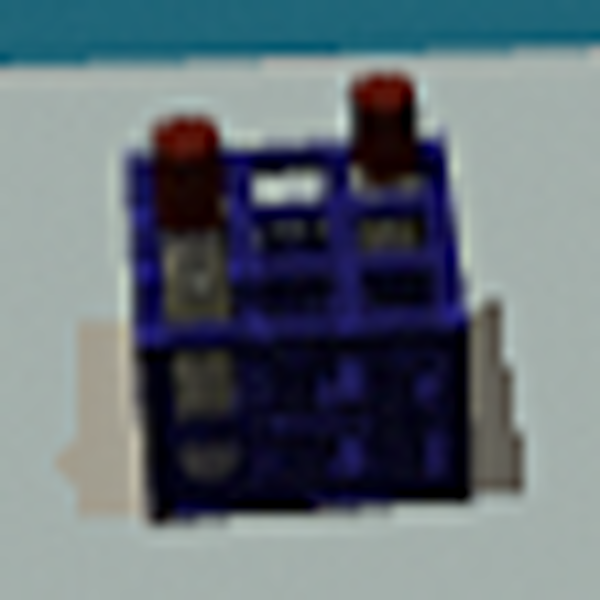

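Candidates for the tall tube in the rack, as top-view pixels: the cap at (170,225), whose top is at z≈113.5, and the cap at (153,207), whose top is at z≈88.7. The five caps in the carrier and the three purple tubes are not candidates. The tall tube is therefore the one at (170,225), at about (512,198), and both views agree on the 25 mm height gap.

```bash
cat >> h.py <<'E'
from scipy.spatial.transform import Rotation as Ro
YAW=np.deg2rad(44.5)
def downR(jawdeg):
    a=np.deg2rad(jawdeg); y=np.array([np.cos(a),np.sin(a),0]); z=np.array([0,0,-1.]); x=np.cross(y,z)
    return Ro.from_matrix(np.stack([x,y,z],1))
def plan(tp,jaw,maxs=41.,maxt=0.12,n=5,dec=1):
    o=ctrl.get_obs(); p=o['ee_pos'].copy(); R=Ro.from_rotvec(o['orientation'])
    js=[jaw,jaw+180]; T=min((downR(j) for j in js),key=lambda T:(R.inv()*T).magnitude())
    print('t',round(o['t'],2),'p',p.round(1),'jaw',np.rad2deg(np.arctan2(*R.as_matrix()[[1,0],1])).round(2),'tilt z',R.as_matrix()[:,2].round(4),'w',round(o['width'],1),'F',o['ft_force'].round(1),'q',o['qpos'].round(2))
    print('total remain',(np.array(tp)-p).round(1),(R.inv()*T).as_rotvec().round(3))
    rows=[]
    for i in range(n):
        d=R.inv().apply(np.array(tp)-p); L=np.linalg.norm(d); d=d*min(1,maxs/max(L,1e-9))
        w=(R.inv()*T).as_rotvec(); m=np.linalg.norm(w); w=w*min(1,maxt/max(m,1e-9))
        d=d.round(dec); w=w.round(3); rows.append([*map(float,d),*map(float,w)])
        p=p+R.apply(d); R=R*Ro.from_rotvec(w)
    print(str(rows)); print('end',p.round(1))
E
python3 -c "
from h import *
plan([512,198,260],134.5)"
```

```text
t 0.1 p [ 143.5 -607.8  222. ] jaw -76.72 tilt z [-3.0e-04  1.4e-03 -1.0e+00] w 87.8 F [-0.  -0.2  0.8] q [-1.36  0.42  1.63 -0.    1.09 -0.02]
total remain [368.5 805.8  38. ] [-0.001 -0.    -0.545]
[[25.1, -32.3, -1.7, -0.0, -0.0, -0.12], [28.8, -29.1, -1.7, -0.0, -0.0, -0.12], [32.1, -25.4, -1.7, -0.001, -0.0, -0.12], [34.9, -21.4, -1.7, -0.0, -0.0, -0.12], [37.2, -17.1, -1.7, -0.0, -0.0, -0.065]]
end [ 228.6 -421.7  230.7]
```

Request:
move_arm --pt "25 -32 -2 0 0 -0.12" --pt "29 -29 -2 0 0 -0.12" --pt "32 -25.5 -2 0 0 -0.12" --pt "35 -21.5 -2 0 0 -0.12" --pt "37 -17 -2 0 0 -0.065" --hand -1

```text
t: 0.52
ee_pos: [226.2, -421.6, 228.9]
orientation: [-2.897, -1.21, 0.001]
ft_force: [0.9, 0.3, 0.1]
width: 87.9
```

```bash
python3 -c "
from h import *
plan([512,198,260],134.5)"
```

```text
t 0.52 p [ 226.2 -421.6  228.9] jaw -44.65 tilt z [-0.0016  0.0015 -1.    ] w 87.9 F [0.9 0.3 0.1] q [-1.1   0.2   1.94 -0.    1.01 -0.32]
total remain [285.8 619.6  31.1] [-0.002  0.     0.015]
[[38.5, -13.9, -1.8, -0.002, 0.0, 0.015], [38.3, -14.5, -1.9, -0.0, 0.0, -0.0], [38.3, -14.5, -1.9, -0.0, 0.0, -0.0], [38.3, -14.5, -1.9, -0.0, 0.0, -0.0], [38.3, -14.5, -1.9, -0.0, 0.0, -0.0]]
end [ 312.  -235.7  238.3]
```

Request:
move_arm --pt "38.5 -14 -2 -0.002 0 0.015" --pt "38.5 -14.5 -2 0 0 0" --pt "38.5 -14.5 -2 0 0 0" --pt "38.5 -14.5 -2 0 0 0" --pt "38.5 -14.5 -2 0 0 0"

```text
t: 0.93
ee_pos: [309.8, -231.1, 238.1]
orientation: [-2.906, -1.189, 0.0]
ft_force: [0.4, -0.4, 0.4]
width: 87.6
```

Request:
move_arm --pt "38.5 -14.5 -2 0 0 0" --pt "38.5 -14.5 -2 0 0 0" --pt "38.5 -14.5 -2 0 0 0" --pt "38.5 -14.5 -2 0 0 0" --pt "38.5 -14.5 -2 0 0 0"

```text
t: 1.35
ee_pos: [394.1, -40.7, 248.8]
orientation: [-2.908, -1.187, -0.001]
ft_force: [1.0, -0.4, 0.3]
width: 88.0
```

```bash
python3 -c "
from h import *
plan([512,198,220],134.5,n=10)"
```

```text
t 1.35 p [394.1 -40.7 248.8] jaw -45.58 tilt z [ 5.0e-04  1.2e-03 -1.0e+00] w 88.0 F [ 1.  -0.4  0.3] q [-0.13  0.04  2.08  0.    1.03  0.66]
total remain [117.9 238.7 -28.8] [-0.001 -0.001 -0.001]
[[38.5, -13.5, 4.5, -0.001, -0.001, -0.001], [38.5, -13.4, 4.4, 0.0, -0.0, -0.0], [38.5, -13.4, 4.4, 0.0, -0.0, -0.0], [38.5, -13.4, 4.4, 0.0, -0.0, -0.0], [38.5, -13.5, 4.4, 0.0, -0.0, -0.0], [38.5, -13.4, 4.4, 0.0, -0.0, -0.0], [20.3, -7.1, 2.3, 0.0, -0.0, -0.0], [0.0, -0.0, 0.0, 0.0, -0.0, -0.0], [0.0, -0.0, 0.0, 0.0, -0.0, -0.0], [0.0, -0.0, 0.0, 0.0, -0.0, -0.0]]
end [512. 198. 220.]
```

Request:
move_arm --pt "38.5 -13.5 4.5 0 0 0" --pt "38.5 -13.5 4.5 0 0 0" --pt "38.5 -13.5 4.5 0 0 0" --pt "38.5 -13.5 4.5 0 0 0" --pt "38.5 -13.5 4.5 0 0 0" --hand -0.2

```text
t: 1.77
ee_pos: [483.1, 146.8, 228.0]
orientation: [2.906, 1.191, 0.006]
ft_force: [1.3, -1.2, 0.6]
width: 58.0
```

Request:
move_arm --pt "38.5 -13.5 4.5 0 0 0" --pt "20 -7 4.5 0 0 0" --pt "0 0 0 0 0 0"

```text
t: 2.02
ee_pos: [512.2, 210.5, 217.3]
orientation: [-2.903, -1.199, -0.008]
ft_force: [-0.0, 0.1, -0.1]
width: 52.6
```

```bash
python3 - <<'E'
from h import *
plan([512,198,150],134.5)
for n in ['side','top']:
    im=eyes.get_image(n); np.save(n+'1.npy',im,allow_pickle=True)
    f=im['frame']; c=f[60:190,170:300] if n=='side' else f[140:270,110:240]
    save(n+'1',cv2.resize(c,(600,600),interpolation=cv2.INTER_CUBIC))
E
```

```text
t 2.02 p [512.2 210.5 217.3] jaw -45.11 tilt z [ 0.0045  0.0021 -1.    ] w 52.6 F [-0.   0.1 -0.1] q [0.37 0.32 1.8  0.   1.02 1.16]
total remain [ -0.2 -12.5 -67.3] [ 0.002 -0.005  0.007]
[[-5.6, 5.1, 40.3, 0.002, -0.005, 0.007], [-3.6, 3.6, 27.0, -0.0, 0.0, -0.0], [0.0, -0.0, -0.0, -0.0, 0.0, -0.0], [0.0, -0.0, -0.0, -0.0, 0.0, -0.0], [0.0, -0.0, -0.0, -0.0, 0.0, -0.0]]
end [512.  197.9 150. ]
```

View pics/side1.png

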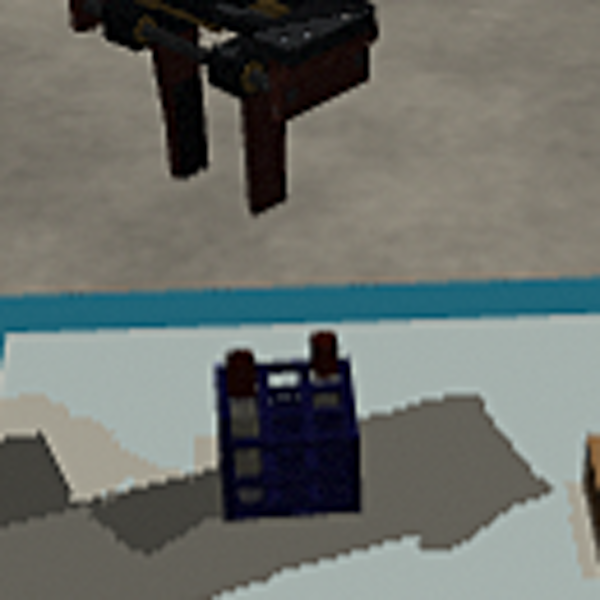

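View pics/top1.png

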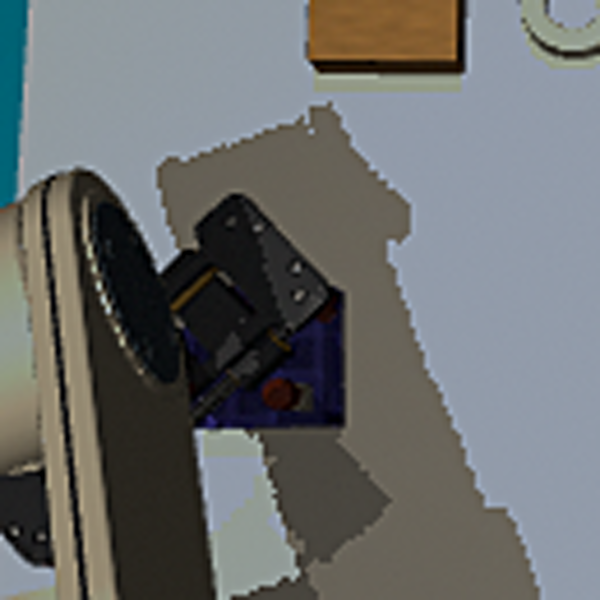

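The side view shows the open fingers at crop (185,170) and (265,205), above the rack. The tall cap is at crop (240,365). In the top view it is at crop (280,393), unmoved. I'll use the visible fingers to check the camera calibration.

```bash
python3 - <<'E'
from h import *
o=ctrl.get_obs(); p=o['ee_pos']; R=Ro.from_rotvec(o['orientation'])
print(p)
for n in ['side','top']:
    P=cloud(np.load(n+'1.npy',allow_pickle=True).item()).reshape(-1,3)
    q=R.inv().apply(P[~np.isnan(P[:,0])]-p)
    s=q[(q[:,2]<8)&(q[:,2]>-45)&(np.abs(q[:,0])<30)&(np.abs(q[:,1])<60)]
    print(n,len(s))
    for g in (s[s[:,1]<0],s[s[:,1]>0]):
        if len(g): print(np.percentile(g,[1,50,99],axis=0).round(1).tolist(),len(g))
E
```

```text
[510.71386737 207.54873092 217.61882196]
side 265
[[-10.4, -37.0, -44.6], [-2.4, -28.2, -22.5], [13.2, -25.3, -0.6]] 134
[[-10.4, 24.6, -44.1], [-1.3, 33.8, -23.3], [13.5, 37.6, -1.8]] 131
top 0
```

```bash
python3 - <<'E'
from h import *
plan([512,197.5,150],134.5,maxs=25)
tub=np.array([[-36,-88],[0,-88],[36,-88],[0,88],[-36,88]])
def kab(A,B):
    a=A-A.mean(0);b=B-B.mean(0);U,S,V=np.linalg.svd(a.T@b);R=(U@V).T;return R,B.mean(0)-R@A.mean(0)
side=np.array([[553.5,-301.3],[579.5,-276.2],[604.8,-251.7],[456.5,-150.7],[430.8,-175.8]])
top=np.array([[553.4,-299.6],[579.5,-274.6],[604.3,-250.2],[456.8,-149.5],[430.5,-175.4]])
tub=tub.astype(float)
for n,B,t in (('side',side,[512.7,196.6]),('top',top,[511.8,199.2])):
    R,c=kab(tub,B); print(n,'c',c.round(1),'yaw',np.rad2deg(np.arctan2(R[1,0],R[0,0])).round(2),'res',(B-tub@R.T-c).round(1).tolist(),'free',(R@[36,88]+c).round(1),'rel',(R@[36,88]+c-t).round(1))
E
```

```text
t 2.12 p [510.7 207.5 217.6] jaw -45.18 tilt z [ 3.1e-03  8.0e-04 -1.0e+00] w 52.5 F [-0.1 -1.1  0.4] q [ 0.36  0.32  1.8  -0.    1.02  1.15]
total remain [  1.3 -10.  -67.6] [ 0.002 -0.003  0.006]
[[-2.3, 2.9, 24.7, 0.002, -0.003, 0.006], [-2.2, 3.0, 24.7, -0.0, 0.0, -0.0], [-1.7, 2.1, 18.2, -0.0, 0.0, -0.0], [0.0, 0.0, 0.0, -0.0, 0.0, -0.0], [0.0, 0.0, 0.0, -0.0, 0.0, -0.0]]
end [512.  197.5 150. ]
side c [ 517.9 -213.5] yaw 44.3 res [[-0.1, 0.3], [0.2, 0.3], [-0.3, -0.4], [0.1, -0.2], [0.1, -0.1]] free [ 482.2 -125.4] rel [ -30.5 -322. ]
top c [ 517.7 -212.3] yaw 44.46 res [[-0.3, 0.7], [0.2, 0.5], [-0.7, -0.3], [0.7, -0.1], [0.1, -0.7]] free [ 481.8 -124.2] rel [ -30.  -323.4]
```

Request:
move_arm --pt "-2.5 3 24.5 0.002 -0.003 0.006" --pt "-2 3 24.5 0 0 0" --pt "-1.5 2 18 0 0 0" --pt "0 0 0 0 0 0" --pt "0 0 0 0 0 0"

```text
t: 2.53
ee_pos: [510.0, 191.1, 150.9]
orientation: [2.91, 1.182, -0.001]
ft_force: [0.9, 0.7, 0.1]
width: 52.5
```

```bash
python3 - <<'E'
from h import *
plan([512,197.5,81],134.4,maxs=15)
E
```

```text
t 2.53 p [510.  191.1 150.9] jaw -45.77 tilt z [-0.e+00 -9.e-04 -1.e+00] w 52.5 F [0.9 0.7 0.1] q [ 0.34  0.4   1.86 -0.    0.88  1.14]
total remain [  2.    6.4 -69.9] [ 0.001  0.001 -0.003]
[[1.3, -0.7, 14.9, 0.001, 0.001, -0.003], [1.2, -0.7, 14.9, -0.0, -0.0, -0.0], [1.3, -0.6, 14.9, -0.0, -0.0, -0.0], [1.2, -0.7, 14.9, -0.0, -0.0, -0.0], [0.9, -0.4, 10.3, -0.0, -0.0, -0.0]]
end [512.  197.5  81. ]
```

Request:
move_arm --pt "6 -3 2 0 0 -0.003" --pt "0 0 0 0 0 0" --pt "0 0 0 0 0 0"

```text
t: 2.78
ee_pos: [512.9, 196.3, 151.8]
orientation: [2.909, 1.183, 0.003]
ft_force: [-1.0, 0.9, 0.7]
width: 52.6
```

```bash
python3 - <<'E'
from h import *
plan([512,197.5,81],134.4,maxs=15)
E
```

```text
t 2.78 p [512.9 196.3 151.8] jaw -45.74 tilt z [ 2.3e-03 -2.0e-04 -1.0e+00] w 52.6 F [-1.   0.9  0.7] q [ 0.34  0.41  1.85 -0.    0.88  1.14]
total remain [ -0.9   1.2 -70.8] [ 0.002 -0.002 -0.003]
[[0.0, -0.3, 15.0, 0.002, -0.002, -0.003], [0.0, -0.3, 15.0, -0.0, 0.0, 0.0], [0.1, -0.3, 15.0, -0.0, 0.0, 0.0], [0.0, -0.3, 15.0, -0.0, 0.0, 0.0], [0.1, -0.3, 10.8, -0.0, 0.0, 0.0]]
end [512.  197.5  81. ]
```

Request:
move_arm --pt "0 -0.3 15 0.002 -0.002 0" --pt "0 -0.3 15 0 0 0" --pt "0 -0.3 15 0 0 0" --pt "0 -0.3 15 0 0 0" --pt "0 0 10 0 0 0"

```text
t: 3.2
ee_pos: [518.5, 200.1, 87.8]
orientation: [2.909, 1.185, 0.025]
ft_force: [-0.1, 1.1, -0.7]
width: 52.6
```

```bash
python3 - <<'E'
from h import *
plan([512,197.5,81],134.4,maxs=15,n=2)
im=eyes.get_image('side'); np.save('side2.npy',im,allow_pickle=True)
save('side2',cv2.resize(im['frame'][100:190,170:260],(600,600),interpolation=cv2.INTER_CUBIC))
E
```

```text
t 3.2 p [518.5 200.1  87.8] jaw -45.68 tilt z [ 0.0151  0.0055 -0.9999] w 52.6 F [-0.1  1.1 -0.7] q [0.35 0.51 1.88 0.   0.74 1.14]
total remain [-6.5 -2.6 -6.8] [ 0.007 -0.015 -0.001]
[[-6.6, -2.7, 6.7, 0.007, -0.015, -0.001], [0.0, -0.0, -0.0, -0.0, 0.0, -0.0]]
end [512.  197.5  81. ]
```

View pics/side2.png

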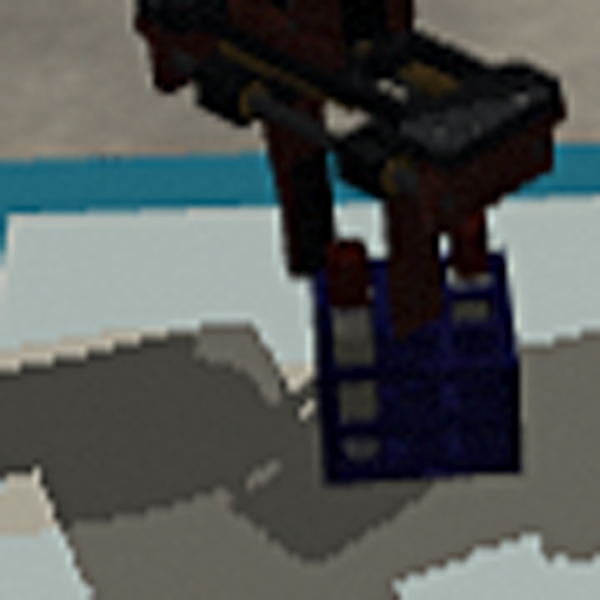

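The tall cap at crop (350,270) sits between the two fingers at (305,230) and (415,280). The pose drifts a few mm during moves, so I'll correct it before closing.

Request:
move_arm --pt "-6.5 -2.5 3 0.007 -0.015 0" --pt "0 0 0 0 0 0" --pt "0 0 0 0 0 0"

```text
t: 3.5
ee_pos: [511.4, 197.2, 84.1]
orientation: [-2.909, -1.186, 0.006]
ft_force: [-0.3, 0.3, 0.7]
width: 52.6
```

```bash
python3 - <<'E'
from h import *
plan([512,197.5,81],134.4,maxs=15,n=2)
E
```

```text
t 3.5 p [511.4 197.2  84.1] jaw -45.65 tilt z [-0.0034 -0.001  -1.    ] w 52.6 F [-0.3  0.3  0.7] q [0.35 0.51 1.88 0.   0.75 1.14]
total remain [ 0.6  0.3 -3.1] [-0.002  0.003 -0.001]
[[0.7, 0.2, 3.1, -0.002, 0.003, -0.001], [-0.0, 0.0, 0.0, 0.0, 0.0, 0.0]]
end [512.  197.5  81. ]
```

Request:
move_arm --pt "0.6 0.2 3 -0.002 0.003 0" --pt "0 0 0 0 0 0" --pt "0 0 0 0 0 0"

```text
t: 3.75
ee_pos: [513.1, 197.9, 82.7]
orientation: [2.909, 1.185, 0.005]
ft_force: [-0.3, -0.3, 0.4]
width: 52.8
```

Request:
move_arm --pt "0 0 0 0 0 0" --pt "0 0 0 0 0 0" --pt "0 0 0 0 0 0" --pt "0 0 0 0 0 0" --pt "0 0 0 0 0 0" --hand 1

```text
t: 4.17
ee_pos: [513.8, 198.1, 83.7]
orientation: [2.909, 1.185, 0.008]
ft_force: [0.1, -0.9, -0.4]
width: 23.0
```

```bash
python3 - <<'E'
from h import *
plan([512,197.5,120],134.4,maxs=15,n=4)
E
```

```text
t 4.17 p [513.8 198.1  83.7] jaw -45.66 tilt z [ 0.0052  0.0014 -1.    ] w 23.0 F [ 0.1 -0.9 -0.4] q [ 0.35  0.51  1.88 -0.    0.74  1.14]
total remain [-1.8 -0.6 36.3] [ 0.003 -0.005 -0.001]
[[-0.6, -0.3, -15.0, 0.003, -0.005, -0.001], [-0.7, -0.3, -15.0, -0.0, 0.0, 0.0], [-0.4, -0.2, -6.3, -0.0, 0.0, 0.0], [0.0, 0.0, 0.0, -0.0, 0.0, 0.0]]
end [512.  197.5 120. ]
```

Request:
move_arm --pt "-1 0 2 0.003 -0.005 0" --pt "0 0 0 0 0 0" --pt "0 0 0 0 0 0" --pt "0 0 0 0 0 0" --hand 1

```text
t: 4.5
ee_pos: [513.7, 198.1, 82.7]
orientation: [-2.909, -1.185, -0.001]
ft_force: [-0.6, 0.1, 0.4]
width: 17.3
```

```bash
python3 - <<'E'
from h import *
plan([512.5,197.5,82],134.4,maxs=15,n=2)
E
```

```text
t 4.5 p [513.7 198.1  82.7] jaw -45.68 tilt z [-0.      0.0012 -1.    ] w 17.3 F [-0.6  0.1  0.4] q [0.35 0.52 1.88 0.   0.74 1.14]
total remain [-1.2 -0.6 -0.7] [-0.001 -0.001 -0.001]
[[-1.2, -0.4, 0.7, -0.001, -0.001, -0.001], [-0.0, -0.0, -0.0, 0.0, 0.0, -0.0]]
end [512.5 197.5  82. ]
```

Request:
move_arm --pt "0 0 -20 0 0 0" --pt "0 0 -20 0 0 0" --pt "0 0 -25 0 0 0" --pt "0 0 -25 0 0 0" --pt "0 0 -20 0 0 0"

```text
t: 4.92
ee_pos: [510.0, 196.3, 190.2]
orientation: [-2.908, -1.185, 0.02]
ft_force: [0.0, 0.1, 0.4]
width: 17.1
```

```bash
python3 - <<'E'
from h import *
plan([482,-125,190],134.4,maxs=30,n=5)
im=eyes.get_image('side'); np.save('side3.npy',im,allow_pickle=True)
save('side3',cv2.resize(im['frame'][80:190,170:280],(600,600),interpolation=cv2.INTER_CUBIC))
E
```

```text
t 4.92 p [510.  196.3 190.2] jaw -45.67 tilt z [-0.0121 -0.0036 -0.9999] w 17.1 F [0.  0.1 0.4] q [0.35 0.36 1.82 0.   0.98 1.14]
total remain [-2.800e+01 -3.213e+02 -2.000e-01] [-0.006  0.011 -0.001]
[[-22.7, 19.6, 0.2, -0.006, 0.011, -0.001], [-22.8, 19.5, 0.0, 0.0, 0.0, -0.0], [-22.8, 19.5, 0.0, 0.0, 0.0, -0.0], [-22.8, 19.5, 0.0, 0.0, 0.0, -0.0], [-22.8, 19.5, 0.0, 0.0, 0.0, -0.0]]
end [496.8  46.9 190.1]
```

View pics/side3.png

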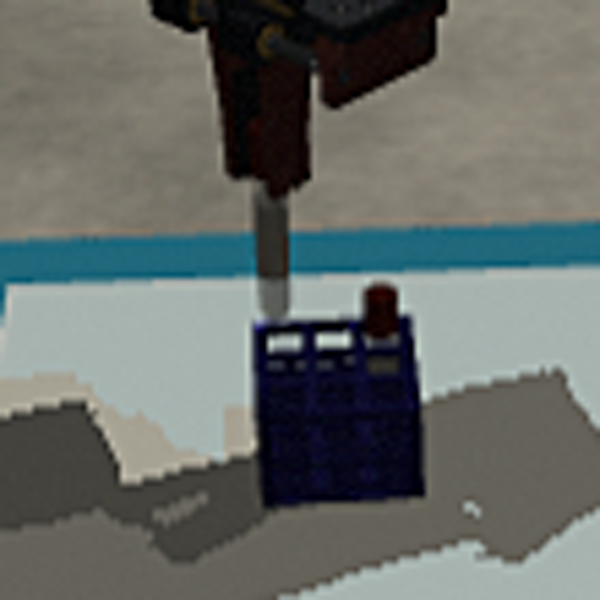

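The tall tube hangs from the fingers at crop (272,250) and clears the rack. The short tube's cap at (380,310) is still in the rack. Next is the traverse to the carrier.

Request:
move_arm --pt "-12 10 0 -0.006 0.011 0" --pt "-18 15.5 0 0 0 0" --pt "-23 19.5 0 0 0 0" --pt "-23 19.5 0 0 0 0" --pt "-23 19.5 0 0 0 0"

```text
t: 5.38
ee_pos: [502.2, 68.8, 195.1]
orientation: [2.904, 1.197, 0.022]
ft_force: [-0.5, -0.3, -0.6]
width: 17.3
```

```bash
python3 - <<'E'
from h import *
plan([482,-125,190],134.4,maxs=30,n=7)
E
```

```text
t 5.38 p [502.2  68.8 195.1] jaw -45.2 tilt z [ 0.0132  0.0047 -0.9999] w 17.3 F [-0.5 -0.3 -0.6] q [0.11 0.28 1.92 0.   0.93 0.9 ]
total remain [ -20.2 -193.8   -5.1] [ 0.006 -0.013  0.007]
[[-23.2, 19.0, 0.6, 0.006, -0.013, 0.007], [-23.1, 19.1, 0.8, -0.0, 0.0, 0.0], [-23.1, 19.1, 0.8, -0.0, 0.0, 0.0], [-23.1, 19.1, 0.8, -0.0, 0.0, 0.0], [-23.1, 19.2, 0.8, -0.0, 0.0, 0.0], [-23.1, 19.2, 0.7, -0.0, 0.0, 0.0], [-11.4, 9.5, 0.4, -0.0, 0.0, 0.0]]
end [ 482. -125.  190.]
```

Request:
move_arm --pt "-23 19 0 0.006 -0.013 0.007" --pt "-23 19 0 0 0 0" --pt "-23 19 0 0 0 0" --pt "-18 15 0 0 0 0" --pt "-12 10 0 0 0 0"

```text
t: 5.8
ee_pos: [485.9, -67.2, 192.7]
orientation: [-2.909, -1.186, 0.005]
ft_force: [0.7, 0.5, -1.0]
width: 17.3
```

Request:
move_arm --pt "0 0 0 0 0 0" --pt "0 0 0 0 0 0"

```text
t: 5.97
ee_pos: [485.0, -70.2, 191.8]
orientation: [-2.912, -1.179, 0.007]
ft_force: [-0.2, 0.3, -0.1]
width: 17.5
```

```bash
python3 - <<'E'
from h import *
plan([482,-125,190],134.4,maxs=30,n=4)
E
```

```text
t 5.97 p [485.  -70.2 191.8] jaw -45.91 tilt z [-0.0045 -0.0014 -1.    ] w 17.5 F [-0.2  0.3 -0.1] q [-0.17  0.27  1.95 -0.    0.93  0.64]
total remain [ -3.  -54.8  -1.8] [-0.002  0.004 -0.005]
[[-22.0, 20.4, 1.0, -0.002, 0.004, -0.005], [-18.4, 16.8, 0.9, -0.0, 0.0, -0.0], [-0.0, -0.0, -0.0, -0.0, 0.0, -0.0], [-0.0, -0.0, -0.0, -0.0, 0.0, -0.0]]
end [ 482. -125.  190.]
```

Request:
move_arm --pt "-12 11 0 -0.002 0.004 -0.005" --pt "-14 13 0 0 0 0" --pt "-10 9 0 0 0 0" --pt "-3 3 0 0 0 0" --pt "0 0 0 0 0 0"

```text
t: 6.38
ee_pos: [482.4, -120.9, 190.3]
orientation: [-2.905, -1.191, 0.002]
ft_force: [-0.2, 0.4, 0.4]
width: 17.3
```

Request:
move_arm --pt "0 0 0 0 0 0" --pt "0 0 0 0 0 0"

```text
t: 6.55
ee_pos: [482.5, -119.3, 190.0]
orientation: [-2.904, -1.192, 0.002]
ft_force: [-0.4, -0.1, -0.2]
width: 17.7
```

```bash
python3 - <<'E'
from h import *
plan([483.5,-124.6,170],134.4,maxs=30,n=4)
for n in ['side','top']:
    im=eyes.get_image(n); np.save(n+'4.npy',im,allow_pickle=True)
    f=im['frame']; c=f[150:300,150:300] if n=='side' else f[170:290,260:380]
    save(n+'4',cv2.resize(c,(600,600),interpolation=cv2.INTER_CUBIC))
E
```

```text
t 6.55 p [ 482.5 -119.3  190. ] jaw -45.37 tilt z [-0.0022  0.002  -1.    ] w 17.7 F [-0.4 -0.1 -0.2] q [-0.27  0.28  1.93  0.    0.93  0.52]
total remain [  1.   -5.3 -20. ] [-0.003  0.     0.004]
[[-3.0, 4.6, 20.0, -0.003, 0.0, 0.004], [-0.0, -0.0, -0.0, 0.0, 0.0, 0.0], [-0.0, -0.0, -0.0, 0.0, 0.0, 0.0], [-0.0, -0.0, -0.0, 0.0, 0.0, 0.0]]
end [ 483.5 -124.6  170. ]
```

View pics/side4.png

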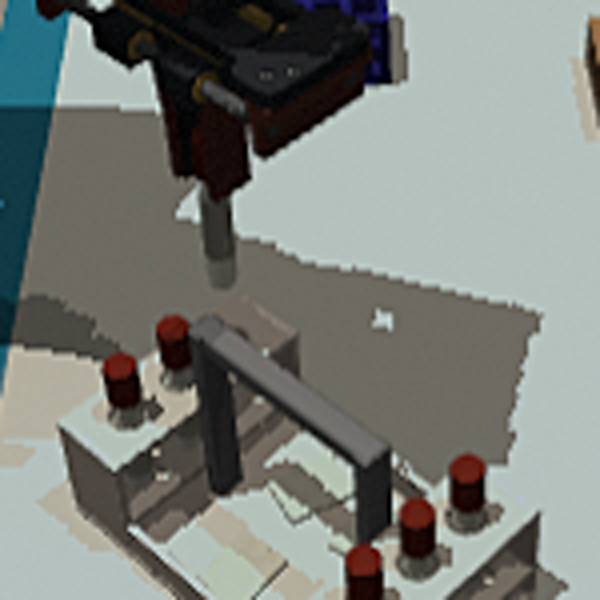

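View pics/top4.png

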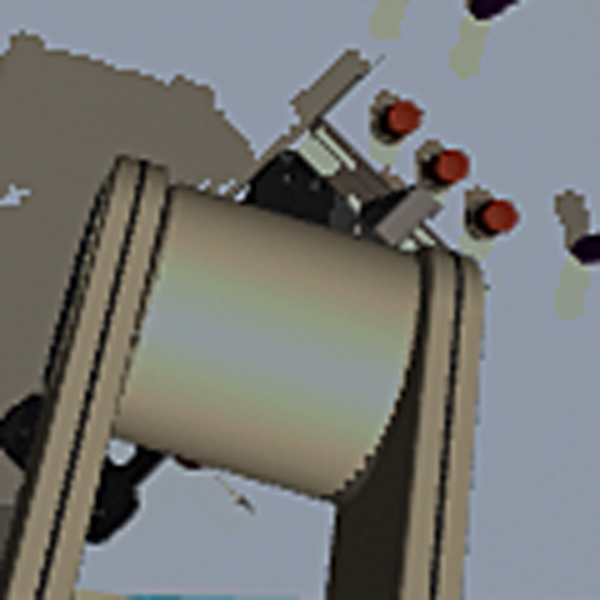

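Side view: the held tube is at crop (218,235), just above the empty corner. That hole is hidden behind the handle post at about (235,330). The top view is blocked by the arm. I'll correct the position, then measure how the tube hangs.

Request:
move_arm --pt "-3 4.5 0 -0.003 0 0.004" --pt "0 0 0 0 0 0" --pt "0 0 0 0 0 0" --pt "0 0 0 0 0 0"

```text
t: 6.98
ee_pos: [483.9, -123.7, 190.1]
orientation: [2.907, 1.19, 0.0]
ft_force: [0.2, 0.2, -0.9]
width: 17.0
```

```bash
python3 - <<'E'
from h import *
plan([483.5,-124.6,170],134.4,maxs=30,n=2)
im=eyes.get_image('side'); np.save('side5.npy',im,allow_pickle=True)
o=ctrl.get_obs(); p=o['ee_pos']; print(p.round(1))
P=cloud(im); f=im['frame']
cw=np.array(im['cam_to_world'])
m=(np.linalg.norm(P[...,:2]-p[:2],axis=-1)<22)&(P[...,2]>95)&(P[...,2]<p[2]-2)
print(m.sum())
# view dir horizontal
q=P[m]; v=p[:2]-cw[:2,3]; v/=np.linalg.norm(v); s=np.array([v[1],-v[0]])
d=(q[:,:2]-p[:2]); a=d@s; b=d@v
for z0 in range(100,190,8):
    k=(q[:,2]>=z0)&(q[:,2]<z0+8)
    if k.sum()>3: print(z0,k.sum(),'lat min/max/mid',a[k].min().round(1),a[k].max().round(1),((a[k].min()+a[k].max())/2).round(1),'depth min/med',b[k].min().round(1),np.median(b[k]).round(1))
print('s',s.round(2),'v',v.round(2), 'zmin',q[:,2].min())
E
```

```text
t 6.98 p [ 483.9 -123.7  190.1] jaw -45.48 tilt z [ 3.e-04 -4.e-04 -1.e+00] w 17.0 F [ 0.2  0.2 -0.9] q [-0.27  0.28  1.93 -0.    0.93  0.52]
total remain [ -0.4  -0.9 -20.1] [0.    0.    0.002]
[[-0.9, 0.4, 20.1, 0.0, 0.0, 0.002], [-0.0, 0.0, 0.0, 0.0, 0.0, 0.0]]
end [ 483.5 -124.6  170. ]
[ 483.8 -123.6  190.1]
176
116 16 lat min/max/mid -7.0 6.1 -0.4 depth min/med -7.6 -4.9
124 22 lat min/max/mid -8.5 6.9 -0.8 depth min/med -9.6 -4.9
132 19 lat min/max/mid -8.0 7.1 -0.5 depth min/med -7.3 -4.4
140 20 lat min/max/mid -8.5 5.9 -1.3 depth min/med -8.1 -5.1
148 21 lat min/max/mid -8.2 6.7 -0.8 depth min/med -7.6 -5.5
156 23 lat min/max/mid -7.7 7.1 -0.3 depth min/med -8.0 -5.4
164 21 lat min/max/mid -8.4 7.6 -0.4 depth min/med -8.4 -5.6
172 22 lat min/max/mid -8.1 6.5 -0.8 depth min/med -9.6 -5.7
180 11 lat min/max/mid -7.6 2.2 -2.7 depth min/med -7.7 -5.8
s [0.99 0.13] v [-0.13  0.99] zmin 115.07141665859194
```

```bash
python3 - <<'E'
from h import *
side=np.array([[553.5,-301.3],[579.5,-276.2],[604.8,-251.7],[456.5,-150.7],[430.8,-175.8]])
cams=[np.load(f,allow_pickle=True).item() for f in('side0.npy','side5.npy')]
from scipy.optimize import least_squares
def fit(P,c0,z0,z1,r):
    m=(np.linalg.norm(P[...,:2]-c0,axis=-1)<r+6)&(P[...,2]>z0)&(P[...,2]<z1); q=P[m][:,:2]
    o=least_squares(lambda c:np.hypot(*(q-c).T)-r,c0,loss='soft_l1'); return o.x,m.sum(),np.abs(o.fun).mean()
P=cloud(cams[0])
for c in side: 
    x,n,e=fit(P,c,92,108,9); print('cap',c,x.round(1),(x-c).round(1),n,e.round(2))
x,n,e=fit(P,np.array([512.7,196.6]),92,108,9);print('tall cap',x.round(1),n)
P=cloud(cams[1])
for z0 in (118,138,158): 
    x,n,e=fit(P,np.array([483.8,-123.6]),z0,z0+20,8); print('held',z0,x.round(1),n,e.round(2))
E
```

```text
cap [ 553.5 -301.3] [ 553.1 -300.7] [-0.4  0.6] 57 0.49
cap [ 579.5 -276.2] [ 579.1 -275.8] [-0.4  0.4] 45 0.53
cap [ 604.8 -251.7] [ 604.6 -250.9] [-0.2  0.8] 41 0.58
cap [ 456.5 -150.7] [ 456.2 -150.3] [-0.3  0.4] 39 0.52
cap [ 430.8 -175.8] [ 430.4 -175.3] [-0.4  0.5] 48 0.64
tall cap [511.5 200.6] 32
held 118 [ 482.8 -121.9] 49 0.7
held 138 [ 483.3 -122.3] 53 0.73
held 158 [ 483.6 -122.6] 55 0.74
```

```bash
python3 - <<'E'
from h import *
plan([482.9,-126.5,172],134.4,maxs=30,n=2)
E
```

```text
t 7.03 p [ 483.8 -123.6  190.1] jaw -45.48 tilt z [ 2.e-04 -3.e-04 -1.e+00] w 17.3 F [-0.8  0.4 -0.5] q [-0.27  0.28  1.93 -0.    0.93  0.52]
total remain [ -0.9  -2.9 -18.1] [0.    0.    0.002]
[[-2.7, 1.4, 18.1, 0.0, 0.0, 0.002], [0.0, -0.0, -0.0, 0.0, 0.0, 0.0]]
end [ 482.9 -126.5  172. ]
```

Request:
move_arm --pt "-2.5 1.5 8 0 0 0" --pt "0 0 8 0 0 0" --pt "0 0 2 0 0 0" --pt "0 0 0 0 0 0" --pt "0 0 0 0 0 0"

```text
t: 7.45
ee_pos: [482.5, -126.8, 169.6]
orientation: [-2.908, -1.189, 0.001]
ft_force: [-0.1, 0.5, 0.0]
width: 17.6
```

```bash
python3 - <<'E'
from h import *
plan([482.9,-126.5,155],134.4,maxs=5,n=5)
P=cloud(eyes.get_image('side'))
from scipy.optimize import least_squares
def fit(P,c0,z0,z1,r):
    m=(np.linalg.norm(P[...,:2]-c0,axis=-1)<r+6)&(P[...,2]>z0)&(P[...,2]<z1); q=P[m][:,:2]
    o=least_squares(lambda c:np.hypot(*(q-c).T)-r,c0,loss='soft_l1'); return o.x,m.sum(),np.abs(o.fun).mean()
for z0 in (100,120,140): 
    x,n,e=fit(P,np.array([482.,-125]),z0,z0+20,8); print('held',z0,x.round(1),n,e.round(2))
print(ctrl.get_obs()['ee_pos'])
E
```

```text
t 7.45 p [ 482.5 -126.8  169.6] jaw -45.5 tilt z [-7.e-04 -1.e-04 -1.e+00] w 17.6 F [-0.1  0.5  0. ] q [-0.28  0.31  1.95 -0.    0.88  0.51]
total remain [  0.4   0.3 -14.6] [-0.     0.001  0.002]
[[0.2, 0.0, 5.0, -0.0, 0.001, 0.002], [0.1, 0.0, 5.0, -0.0, -0.0, -0.0], [0.2, 0.1, 4.6, -0.0, -0.0, -0.0], [-0.0, -0.0, 0.0, -0.0, -0.0, -0.0], [-0.0, -0.0, 0.0, -0.0, -0.0, -0.0]]
end [ 482.9 -126.5  155. ]
held 100 [ 481.5 -124.9] 44 0.64
held 120 [ 481.5 -125.6] 51 0.62
held 140 [ 482.  -125.9] 54 0.6
[ 482.50956031 -126.7595177   169.68049715]
```

Request:
move_arm --pt "0.3 0 6 0 0 0" --pt "0 0 6 0 0 0" --pt "0 0 5 0 0 0" --pt "0 0 4 0 0 0" --pt "0 0 0 0 0 0"

```text
t: 7.92
ee_pos: [483.1, -126.6, 146.8]
orientation: [2.907, 1.189, 0.0]
ft_force: [-0.2, 0.7, -0.5]
width: 17.6
```

```bash
python3 - <<'E'
from h import *
plan([482.8,-126.5,120],134.4,maxs=6,n=5)
im=eyes.get_image('side'); f=im['frame']
save('side6',cv2.resize(f[170:300,150:300],(690,600),interpolation=cv2.INTER_CUBIC))
E
```

```text
t 7.92 p [ 483.1 -126.6  146.8] jaw -45.5 tilt z [ 2.e-04 -2.e-04 -1.e+00] w 17.6 F [-0.2  0.7 -0.5] q [-0.28  0.35  1.96 -0.    0.83  0.51]
total remain [ -0.3   0.1 -26.8] [0.    0.    0.002]
[[-0.0, -0.1, 6.0, 0.0, 0.0, 0.002], [-0.0, -0.0, 6.0, 0.0, 0.0, -0.0], [-0.1, -0.1, 6.0, 0.0, 0.0, -0.0], [-0.0, -0.0, 6.0, 0.0, 0.0, -0.0], [-0.0, -0.1, 2.8, 0.0, 0.0, -0.0]]
end [ 482.8 -126.4  120. ]
```

View pics/side6.png

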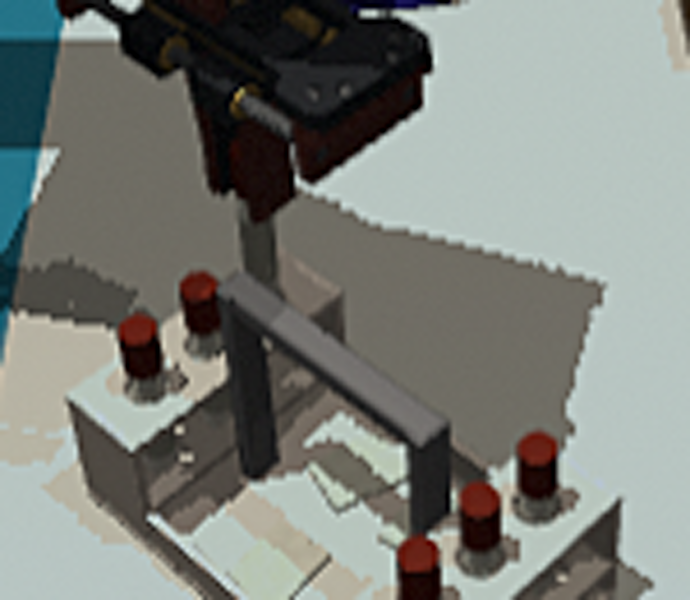

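The bottom is nominally at z≈68, below the deck top, with no contact force, so the tube is entering the hole. The tube at crop (258,240) meets the block corner. I'll go on in steps.

Request:
move_arm --pt "0 0 6 0 0 0" --pt "0 0 6 0 0 0" --pt "0 0 6 0 0 0" --pt "0 0 5 0 0 0" --pt "0 0 0 0 0 0"

```text
t: 8.38
ee_pos: [483.3, -126.6, 121.9]
orientation: [2.907, 1.189, 0.001]
ft_force: [-0.5, -0.2, -0.5]
width: 17.3
```

```bash
python3 - <<'E'
from h import *
plan([482.8,-126.5,100],134.4,maxs=5,n=5)
E
```

```text
t 8.38 p [ 483.3 -126.6  121.9] jaw -45.5 tilt z [ 8.e-04 -4.e-04 -1.e+00] w 17.3 F [-0.5 -0.2 -0.5] q [-0.28  0.39  1.97 -0.    0.77  0.51]
total remain [ -0.5   0.1 -21.9] [ 0.001 -0.     0.002]
[[-0.1, -0.1, 5.0, 0.001, -0.0, 0.002], [-0.1, -0.1, 5.0, -0.0, -0.0, -0.0], [-0.1, -0.1, 5.0, -0.0, -0.0, -0.0], [-0.0, -0.1, 5.0, -0.0, -0.0, -0.0], [-0.0, -0.0, 1.9, -0.0, -0.0, -0.0]]
end [ 482.8 -126.5  100. ]
```

Request:
move_arm --pt "-0.3 0 5 0 0 0" --pt "0 0 5 0 0 0" --pt "0 0 4 0 0 0" --pt "0 0 0 0 0 0"

```text
t: 8.72
ee_pos: [483.1, -126.8, 106.2]
orientation: [2.907, 1.189, 0.001]
ft_force: [-0.7, -0.4, -0.6]
width: 17.3
```

Request:
move_arm --pt "0 0 4 0 0 0" --pt "0 0 3 0 0 0" --pt "0 0 0 0 0 0"

```text
t: 8.97
ee_pos: [483.2, -126.9, 98.4]
orientation: [2.907, 1.189, 0.001]
ft_force: [-0.3, -0.1, -0.4]
width: 17.1
```

```bash
python3 - <<'E'
from h import *
plan([482.8,-126.5,84],134.4,maxs=3,n=5)
E
```

```text
t 8.97 p [ 483.2 -126.9   98.4] jaw -45.5 tilt z [ 6.e-04 -4.e-04 -1.e+00] w 17.1 F [-0.3 -0.1 -0.4] q [-0.28  0.43  1.99 -0.    0.72  0.51]
total remain [ -0.4   0.4 -14.4] [ 0.001 -0.     0.002]
[[-0.0, -0.1, 3.0, 0.001, -0.0, 0.002], [-0.0, -0.1, 3.0, -0.0, -0.0, -0.0], [-0.0, -0.1, 3.0, -0.0, -0.0, -0.0], [-0.0, -0.1, 3.0, -0.0, -0.0, -0.0], [-0.0, -0.1, 2.4, -0.0, -0.0, -0.0]]
end [ 482.8 -126.5   84. ]
```

Request:
move_arm --pt "-0.3 -0.3 4 0 0 0" --pt "0 0 3 0 0 0" --pt "0 0 2 0 0 0" --pt "0 0 0 0 0 0"

```text
t: 9.3
ee_pos: [482.9, -126.9, 88.6]
orientation: [2.907, 1.189, 0.001]
ft_force: [0.2, -0.5, -0.7]
width: 17.3
```

Request:
move_arm --pt "0 0 1.5 0 0 0" --pt "0 0 1 0 0 0" --pt "0 0 0 0 0 0"

```text
t: 9.55
ee_pos: [483.0, -127.0, 85.9]
orientation: [2.907, 1.189, 0.002]
ft_force: [-0.5, 0.3, -0.3]
width: 16.9
```

Request:
move_arm --pt "0 0 1 0 0 0" --pt "0 0 1 0 0 0" --pt "0 0 0 0 0 0"

```text
t: 9.8
ee_pos: [483.4, -126.8, 84.8]
orientation: [2.907, 1.189, 0.002]
ft_force: [-0.4, 0.5, -0.7]
width: 17.4
```

Request:
move_arm --pt "0 0 1 0 0 0" --pt "0 0 0.5 0 0 0" --pt "0 0 0 0 0 0"

```text
t: 10.05
ee_pos: [483.5, -126.7, 84.8]
orientation: [2.907, 1.189, 0.003]
ft_force: [0.1, 0.1, -0.4]
width: 17.5
```

Request:
move_arm --pt "0 0 1 0 0 0" --pt "0 0 0.5 0 0 0"

```text
t: 10.22
ee_pos: [483.8, -126.7, 84.5]
orientation: [2.907, 1.189, 0.004]
ft_force: [-3.5, 1.3, 10.0]
width: 17.3
```

There is upward contact force at z=84.5, which matches the predicted 84.7, so the tube is seated. I'll open partway.

Request:
move_arm --pt "0 0 0 0 0 0" --pt "0 0 0 0 0 0" --pt "0 0 0 0 0 0" --pt "0 0 0 0 0 0" --hand 0.1

```text
t: 10.55
ee_pos: [484.3, -126.9, 84.5]
orientation: [2.906, 1.188, 0.006]
ft_force: [-0.1, 0.2, -0.3]
width: 38.6
```

Request:
move_arm --pt "0 0 -5 0 0 0" --pt "0 0 -10 0 0 0" --pt "0 0 -15 0 0 0" --pt "0 0 -20 0 0 0" --pt "0 0 -20 0 0 0"

```text
t: 10.97
ee_pos: [481.1, -126.2, 154.7]
orientation: [-2.905, -1.188, 0.006]
ft_force: [-0.1, 0.4, -0.3]
width: 39.6
```

```bash
python3 - <<'E'
from h import *
plan([517.8,-212.9,240],44.4,maxs=25,n=5)
im=eyes.get_image('side'); f=im['frame']; np.save('side7.npy',im,allow_pickle=True)
save('side7',cv2.resize(f[170:300,150:300],(690,600),interpolation=cv2.INTER_CUBIC))
E
```

```text
t 10.97 p [ 481.1 -126.2  154.7] jaw -45.52 tilt z [-0.0046  0.0016 -1.    ] w 39.6 F [-0.1  0.4 -0.3] q [-0.28  0.34  1.96  0.    0.85  0.51]
total remain [ 36.7 -86.7  85.3] [-0.005 -0.002 -1.569]
[[-6.8, 17.2, -16.8, -0.0, -0.0, -0.12], [-8.9, 16.2, -16.9, -0.0, -0.0, -0.12], [-10.7, 15.0, -16.8, -0.0, -0.0, -0.12], [-12.4, 13.6, -16.9, -0.0, -0.0, -0.12], [-14.0, 12.1, -16.8, -0.0, -0.0, -0.12]]
end [ 517.2 -211.4  238.6]
```

View pics/side7.png

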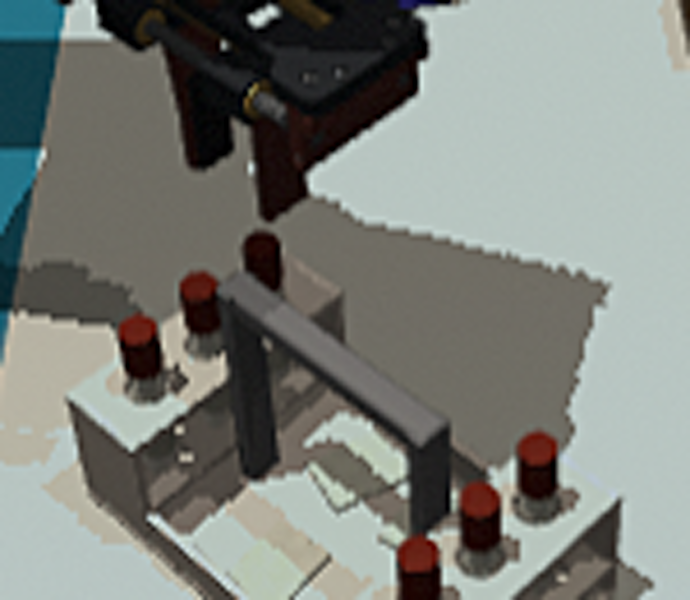

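The new tube's cap at crop (262,250) lines up with its row mates at (200,290) and (140,335), and the carrier has not moved. Next I raise, turn 90° and move over the handle.

Request:
move_arm --pt "0 0 -30 -0.005 -0.002 -0.12" --pt "0 5 -25 0 0 -0.12" --pt "-10 15 -5 0 0 -0.12" --pt "-12 13.5 0 0 0 -0.12" --pt "-14 12 0 0 0 -0.12"

```text
t: 11.43
ee_pos: [509.9, -178.9, 227.5]
orientation: [2.397, 2.014, 0.004]
ft_force: [0.5, -0.7, -0.1]
width: 39.8
```

```bash
python3 - <<'E'
from h import *
plan([517.8,-212.9,215],44.4,maxs=10,n=10)
E
```

```text
t 11.43 p [ 509.9 -178.9  227.5] jaw -9.93 tilt z [ 0.0089 -0.0065 -0.9999] w 39.8 F [ 0.5 -0.7 -0.1] q [-0.36  0.29  1.82 -0.    1.02 -0.18]
total remain [  7.9 -34.  -12.5] [ 0.007  0.009 -0.948]
[[-8.6, 3.7, 3.5, 0.001, 0.001, -0.12], [-9.0, 2.6, 3.4, 0.001, 0.001, -0.12], [-9.3, 1.5, 3.4, 0.001, 0.001, -0.12], [-6.7, 0.2, 2.5, 0.001, 0.001, -0.12], [0.0, -0.0, -0.0, 0.001, 0.001, -0.12], [0.0, 0.0, -0.0, 0.001, 0.001, -0.12], [0.0, 0.0, -0.0, 0.0, 0.001, -0.12], [0.0, 0.0, -0.0, 0.0, 0.002, -0.108], [0.0, 0.0, -0.0, 0.0, -0.0, -0.0], [0.0, 0.0, -0.0, 0.0, -0.0, -0.0]]
end [ 517.8 -212.9  215. ]
```

Request:
move_arm --pt "-7 0 2 0.001 0.001 -0.12" --pt "-6 0 2 0.001 0.001 -0.12" --pt "-5 0 2 0.001 0.001 -0.12" --pt "-2 0 2 0.001 0.001 -0.12" --pt "0 0 2 0.001 0.001 -0.12"

```text
t: 11.85
ee_pos: [512.0, -203.7, 222.3]
orientation: [1.663, 2.651, 0.001]
ft_force: [-0.3, 0.3, -1.0]
width: 39.8
```

```bash
python3 - <<'E'
from h import *
plan([517.8,-212.9,215],44.4,maxs=10,n=5)
E
```

```text
t 11.85 p [ 512.  -203.7  222.3] jaw 25.8 tilt z [ 0.0109 -0.006  -0.9999] w 39.8 F [-0.3  0.3 -1. ] q [-0.4   0.31  1.8  -0.    1.02 -0.85]
total remain [ 5.8 -9.2 -7.3] [ 0.005  0.011 -0.325]
[[-8.2, 0.9, 5.7, 0.002, 0.004, -0.12], [-2.6, 0.0, 1.7, 0.002, 0.004, -0.12], [0.0, 0.0, 0.0, 0.001, 0.003, -0.085], [0.0, 0.0, 0.0, 0.0, 0.0, 0.0], [0.0, 0.0, 0.0, 0.0, 0.0, 0.0]]
end [ 517.8 -212.9  215. ]
```

Request:
move_arm --pt "-4 0 2 0.002 0.004 -0.12" --pt "-2 0 2 0.002 0.004 -0.11" --pt "0 0 1 0.001 0.003 -0.04" --pt "0 0 0 0 0 0" --pt "0 0 0 0 0 0"

```text
t: 12.27
ee_pos: [514.5, -209.7, 219.3]
orientation: [1.271, 2.872, 0.001]
ft_force: [0.2, 0.2, 0.1]
width: 39.5
```

```bash
python3 - <<'E'
from h import *
plan([517.8,-212.9,200],44.4,maxs=10,n=5)
# handle centre from images before
for n in ['side0','side7','top0']:
    P=cloud(np.load(n+'.npy',allow_pickle=True).item()); 
    m=(P[...,2]>131)&(P[...,2]<145)&(np.linalg.norm(P[...,:2]-[517.8,-212.9],axis=-1)<85)
    q=P[m]; 
    if len(q): print(n,len(q),'z',np.percentile(q[:,2],[10,50,90]).round(1),cv2.minAreaRect(q[:,:2].astype(np.float32)),q.mean(0).round(1))
E
```

```text
t 12.27 p [ 514.5 -209.7  219.3] jaw 42.27 tilt z [ 1.5e-03 -3.0e-04 -1.0e+00] w 39.5 F [0.2 0.2 0.1] q [-0.41  0.33  1.79  0.    1.03 -1.15]
total remain [  3.3  -3.2 -19.3] [ 0.001  0.001 -0.037]
[[-2.3, 0.1, 9.7, 0.001, 0.001, -0.037], [-2.2, 0.1, 9.6, -0.0, 0.0, -0.0], [-0.0, 0.0, 0.0, -0.0, 0.0, -0.0], [-0.0, 0.0, 0.0, -0.0, 0.0, -0.0], [-0.0, 0.0, 0.0, -0.0, 0.0, -0.0]]
end [ 517.8 -212.9  200. ]
side0 476 z [133.8 136.2 138. ] ((517.8357543945312, -214.0384979248047), (18.87316131591797, 128.73721313476562), 44.762779235839844) [ 518.1 -216.3  136.1]
side7 475 z [133.3 136.1 137.9] ((517.8570556640625, -213.90191650390625), (17.966167449951172, 129.10472106933594), 44.321353912353516) [ 518.4 -216.4  135.9]
top0 324 z [135.2 137.5 139.7] ((518.144287109375, -213.1488037109375), (16.687236785888672, 127.34860229492188), 44.48844528198242) [ 517.4 -212.3  137.5]
```

Request:
move_arm --pt "-2.5 0 10 0.001 0.001 -0.035" --pt "-2 0 8 0 0 0" --pt "0 0 0 0 0 0" --pt "0 0 0 0 0 0"

```text
t: 12.6
ee_pos: [517.9, -213.1, 202.1]
orientation: [1.228, 2.889, -0.0]
ft_force: [0.6, -0.4, 0.2]
width: 39.7
```

```bash
python3 - <<'E'
from h import *
plan([518,-213.3,155],44.4,maxs=10,n=5)
im=eyes.get_image('side'); f=im['frame']
save('side8',cv2.resize(f[150:300,150:320],(680,600),interpolation=cv2.INTER_CUBIC))
E
```

```text
t 12.6 p [ 517.9 -213.1  202.1] jaw 43.95 tilt z [ 0.002  -0.0011 -1.    ] w 39.7 F [ 0.6 -0.4  0.2] q [-0.41  0.35  1.79 -0.    0.99 -1.18]
total remain [  0.1  -0.2 -47.1] [ 0.001  0.002 -0.008]
[[-0.0, -0.0, 10.0, 0.001, 0.002, -0.008], [-0.1, -0.0, 10.0, -0.0, 0.0, 0.0], [-0.0, -0.0, 10.0, -0.0, 0.0, 0.0], [-0.1, -0.1, 10.0, -0.0, 0.0, 0.0], [0.0, -0.0, 7.1, -0.0, 0.0, 0.0]]
end [ 518.  -213.3  155. ]
```

View pics/side8.png

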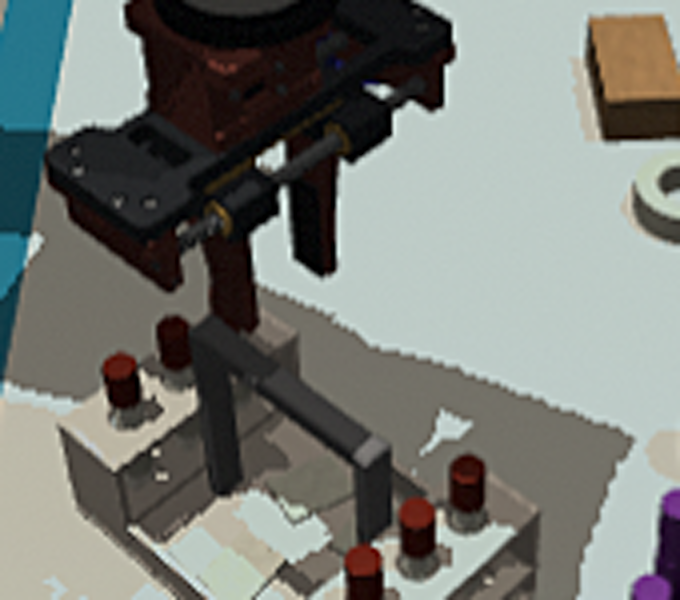

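The jaws now straddle the handle direction, with fingers at crop (235,290) and (315,230) above the bar at (300,400). Descending.

Request:
move_arm --pt "0 0 10 0.001 0.002 -0.008" --pt "0 0 10 0 0 0" --pt "0 0 10 0 0 0" --pt "0 0 6 0 0 0" --pt "0 0 0 0 0 0"

```text
t: 13.07
ee_pos: [517.9, -212.9, 163.1]
orientation: [1.218, 2.895, -0.001]
ft_force: [0.0, 0.7, 0.3]
width: 39.7
```

```bash
python3 - <<'E'
from h import *
plan([518,-213.3,111],44.4,maxs=8,n=7)
E
```

```text
t 13.07 p [ 517.9 -212.9  163.1] jaw 44.35 tilt z [ 5.e-04 -6.e-04 -1.e+00] w 39.7 F [0.  0.7 0.3] q [-0.41  0.41  1.82 -0.    0.91 -1.18]
total remain [  0.1  -0.4 -52.1] [-0.     0.001 -0.001]
[[-0.1, -0.0, 8.0, -0.0, 0.001, -0.001], [-0.1, -0.0, 8.0, -0.0, -0.0, 0.0], [-0.0, -0.1, 8.0, -0.0, -0.0, 0.0], [-0.1, -0.0, 8.0, -0.0, -0.0, 0.0], [-0.0, -0.1, 8.0, -0.0, -0.0, 0.0], [-0.1, -0.0, 8.0, -0.0, -0.0, 0.0], [0.0, -0.1, 4.1, -0.0, -0.0, 0.0]]
end [ 518.  -213.4  111. ]
```

Request:
move_arm --pt "-0.1 0 8 0 0 0" --pt "0 0 8 0 0 0" --pt "0 0 8 0 0 0" --pt "0 0 5 0 0 0" --pt "0 0 0 0 0 0"

```text
t: 13.48
ee_pos: [517.6, -212.8, 130.1]
orientation: [-1.219, -2.895, 0.0]
ft_force: [0.1, 0.3, -0.5]
width: 39.1
```

```bash
python3 - <<'E'
from h import *
plan([518,-213.3,111],44.4,maxs=8,n=4)
E
```

```text
t 13.48 p [ 517.6 -212.8  130.1] jaw 44.33 tilt z [-8.e-04  0.e+00 -1.e+00] w 39.1 F [ 0.1  0.3 -0.5] q [-0.41  0.45  1.84 -0.    0.85 -1.18]
total remain [  0.4  -0.5 -19.1] [-0.001 -0.001 -0.001]
[[-0.3, -0.0, 8.0, -0.001, -0.001, -0.001], [-0.3, -0.1, 8.0, 0.0, 0.0, -0.0], [-0.1, 0.0, 3.1, 0.0, 0.0, -0.0], [0.0, 0.0, 0.0, 0.0, 0.0, -0.0]]
end [ 518.  -213.4  111. ]
```

Request:
move_arm --pt "-0.5 0 7 0 0 0" --pt "0 0 7 0 0 0" --pt "0 0 4 0 0 0" --pt "0 0 0 0 0 0" --pt "0 0 0 0 0 0"

```text
t: 13.9
ee_pos: [518.1, -213.2, 110.0]
orientation: [-1.219, -2.895, 0.001]
ft_force: [-0.8, -0.5, 0.2]
width: 39.2
```

```bash
python3 - <<'E'
from h import *
plan([518,-213.3,111],44.4,maxs=8,n=2)
E
```

```text
t 13.9 p [ 518.1 -213.2  110. ] jaw 44.34 tilt z [-9.e-04  0.e+00 -1.e+00] w 39.2 F [-0.8 -0.5  0.2] q [-0.41  0.49  1.85 -0.    0.81 -1.18]
total remain [-0.1 -0.1  1. ] [-0.001 -0.001 -0.001]
[[0.0, -0.1, -1.0, -0.001, -0.001, -0.001], [0.0, -0.0, -0.0, 0.0, 0.0, -0.0]]
end [ 518.1 -213.3  111. ]
```

Well placed. Closing.

Request:
move_arm --pt "0 0 0 0 0 0" --pt "0 0 0 0 0 0" --pt "0 0 0 0 0 0" --pt "0 0 0 0 0 0" --hand 1

```text
t: 14.23
ee_pos: [518.6, -213.4, 110.7]
orientation: [1.219, 2.895, -0.0]
ft_force: [1.8, 2.7, 1.4]
width: 16.3
```

Request:
move_arm --pt "0 0 0 0 0 0" --pt "0 0 0 0 0 0"

```text
t: 14.4
ee_pos: [518.7, -213.3, 110.6]
orientation: [1.219, 2.895, -0.0]
ft_force: [1.1, -0.9, -2.1]
width: 15.7
```

Request:
move_arm --pt "0 0 -2 0 0 0" --pt "0 0 -3 0 0 0" --pt "0 0 -4 0 0 0" --pt "0 0 0 0 0 0"

```text
t: 14.73
ee_pos: [516.5, -212.4, 118.5]
orientation: [-1.217, -2.891, 0.0]
ft_force: [0.2, 0.3, -6.0]
width: 15.7
```

```bash
python3 - <<'E'
from h import *
plan([518,-213.3,211],44.4,maxs=8,n=2)
print(ctrl.get_obs()['moment'])
im=eyes.get_image('side'); f=im['frame']
save('side9',cv2.resize(f[150:320,150:320],(600,600),interpolation=cv2.INTER_CUBIC))
E
```

```text
t 14.73 p [ 516.5 -212.4  118.5] jaw 44.34 tilt z [-0.0043  0.0015 -1.    ] w 15.7 F [ 0.2  0.3 -6. ] q [-0.41  0.47  1.84 -0.    0.83 -1.18]
total remain [ 1.5 -0.9 92.5] [-0.002 -0.004 -0.001]
[[-0.1, 0.0, -8.0, -0.002, -0.004, -0.001], [-0.1, 0.0, -8.0, 0.0, -0.0, -0.0]]
end [ 516.7 -212.6  134.5]
[-0.03265703 -0.25499384  0.05371571]
```

View pics/side9.png

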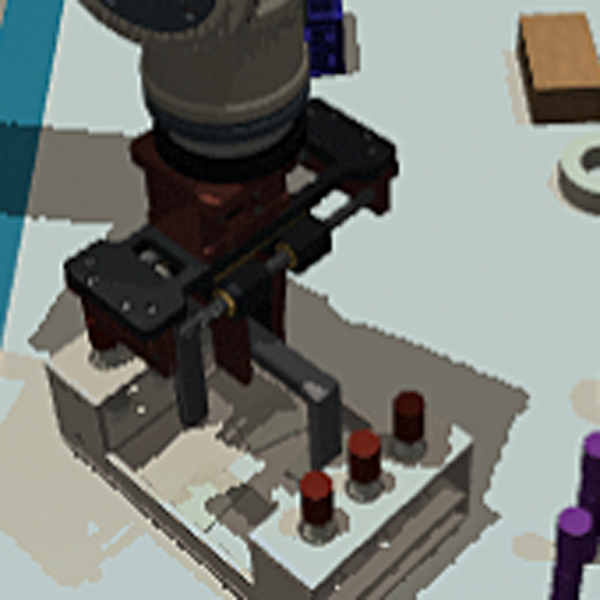

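Gripped at 15.7 mm width. It carries about 6 N, so the whole weight is on the handle, and the shadow shows it off the counter and level. I'll lift gently.

Request:
move_arm --pt "-0.2 0 -5 -0.001 -0.002 0" --pt "0 0 -6 0 0 0" --pt "0 0 -7 0 0 0" --pt "0 0 -7 0 0 0" --pt "0 0 -7 0 0 0"

```text
t: 15.2
ee_pos: [515.1, -212.0, 151.5]
orientation: [-1.217, -2.89, 0.0]
ft_force: [0.2, 0.6, -6.3]
width: 15.7
```

```bash
python3 - <<'E'
from h import *
plan([518,-213.3,211],44.4,maxs=8,n=5)
E
```

```text
t 15.2 p [ 515.1 -212.   151.5] jaw 44.33 tilt z [-0.0057  0.0023 -1.    ] w 15.7 F [ 0.2  0.6 -6.3] q [-0.41  0.42  1.83 -0.    0.9  -1.19]
total remain [ 2.9 -1.3 59.5] [-0.002 -0.006 -0.001]
[[-0.4, 0.1, -8.0, -0.002, -0.006, -0.001], [-0.4, 0.2, -8.0, -0.0, 0.0, -0.0], [-0.4, 0.2, -8.0, -0.0, 0.0, -0.0], [-0.4, 0.1, -8.0, -0.0, 0.0, -0.0], [-0.4, 0.2, -8.0, -0.0, 0.0, -0.0]]
end [ 517.1 -212.9  191.5]
```

Request:
move_arm --pt "-0.4 0.2 -7 -0.001 -0.003 0" --pt "-0.4 0.2 -7 0 -0.001 0" --pt "-0.4 0.2 -7 0 -0.001 0" --pt "-0.4 0.2 -7 0 0 0" --pt "-0.4 0.2 -6 0 0 0"

```text
t: 15.62
ee_pos: [517.8, -213.0, 190.7]
orientation: [1.218, 2.894, -0.002]
ft_force: [0.3, 0.4, -6.4]
width: 15.6
```

```bash
python3 - <<'E'
from h import *
plan([518,-213.3,211],44.4,maxs=8,n=5)
E
```

```text
t 15.62 p [ 517.8 -213.   190.7] jaw 44.34 tilt z [ 0.0011 -0.0018 -1.    ] w 15.6 F [ 0.3  0.4 -6.4] q [-0.41  0.37  1.8  -0.    0.97 -1.18]
total remain [ 0.2 -0.3 20.3] [-0.     0.002 -0.001]
[[-0.1, -0.0, -8.0, -0.0, 0.002, -0.001], [-0.2, -0.1, -8.0, -0.0, 0.0, -0.0], [-0.1, -0.0, -4.3, -0.0, 0.0, -0.0], [0.0, -0.0, 0.0, -0.0, 0.0, -0.0], [0.0, -0.0, 0.0, -0.0, 0.0, -0.0]]
end [ 518.  -213.3  211. ]
```

Request:
move_arm --pt "-0.2 0 -7 0 0.001 0" --pt "0 0 -6 0 0 0" --pt "0 0 -4 0 0 0" --pt "0 0 0 0 0 0" --pt "0 0 0 0 0 0"

```text
t: 16.03
ee_pos: [518.7, -213.4, 211.5]
orientation: [1.218, 2.892, -0.001]
ft_force: [0.1, 0.1, -6.2]
width: 15.7
```

Request:
move_arm --pt "0 0 0 0 0 0" --pt "0 0 0 0 0 0" --pt "0 0 0 0 0 0"

```text
t: 16.28
ee_pos: [518.2, -213.1, 210.7]
orientation: [1.218, 2.894, -0.001]
ft_force: [0.1, 0.0, -6.0]
width: 15.9
```

```bash
python3 - <<'E'
from h import *
plan([518,-213.3,211],44.4,maxs=8,n=1)
print(ctrl.get_obs()['moment'].round(2))
for n in ['side','top']:
    im=eyes.get_image(n); save(n+'10',cv2.resize(im['frame'],(800,600),interpolation=cv2.INTER_CUBIC))
    P=cloud(im); f=im['frame'].astype(int)
    m=(f[...,0]>45)&(f[...,0]>2.5*f[...,1])&(f[...,0]>2.5*f[...,2])&(P[...,1]<-100)&(P[...,2]>180)&(P[...,2]<230)
    k,l,s,c=cv2.connectedComponentsWithStats(m.astype(np.uint8))
    for i in range(1,k):
        if s[i,4]<8: continue
        q=P[l==i]; zt=np.nanpercentile(q[:,2],95); t=q[q[:,2]>zt-4]; print(n,c[i].round(),s[i,4],zt.round(1),t.mean(0).round(1))
    # white deck plane
    w=(f.min(-1)>70)&(P[...,2]>160)&(P[...,2]<190)&(np.linalg.norm(P[...,:2]-[518,-213],axis=-1)<140)
    q=P[w]; print('deck pts',len(q))
    if len(q)>50:
        for _ in range(5):
            A=np.c_[q[:,:2]-[518,-213],np.ones(len(q))]; b=np.linalg.lstsq(A,q[:,2],rcond=None)[0]; r=q[:,2]-A@b; q=q[np.abs(r)<max(2,2*r.std())]
        print('plane slopes deg',np.rad2deg(b[:2]).round(2),'z',b[2].round(1),len(q))
E
```

```text
t 16.28 p [ 518.2 -213.1  210.7] jaw 44.34 tilt z [ 0.0013 -0.0014 -1.    ] w 15.9 F [ 0.1  0.  -6. ] q [-0.41  0.34  1.79 -0.    1.01 -1.18]
total remain [-0.2 -0.2  0.3] [-0.     0.002 -0.001]
[[0.0, -0.2, -0.3, -0.0, 0.002, -0.001]]
end [ 518.  -213.3  211. ]
[-0.03 -0.14  0.01]
side [171. 207.] 29 216.8 [ 428.1 -179.4  214.8]
side [266. 231.] 29 216.6 [ 604.1 -252.2  214.9]
side [253. 242.] 59 216.0 [ 578.3 -277.   214.7]
side [238. 255.] 61 215.4 [ 552.6 -302.   213.6]
deck pts 1431
plane slopes deg [0.37 0.36] z 175.0 1225
top [297. 239.] 34 216.7 [ 481.8 -125.4  215.1]
deck pts 369
plane slopes deg [-0.01 -0.11] z 176.0 326
```

View pics/side10.png

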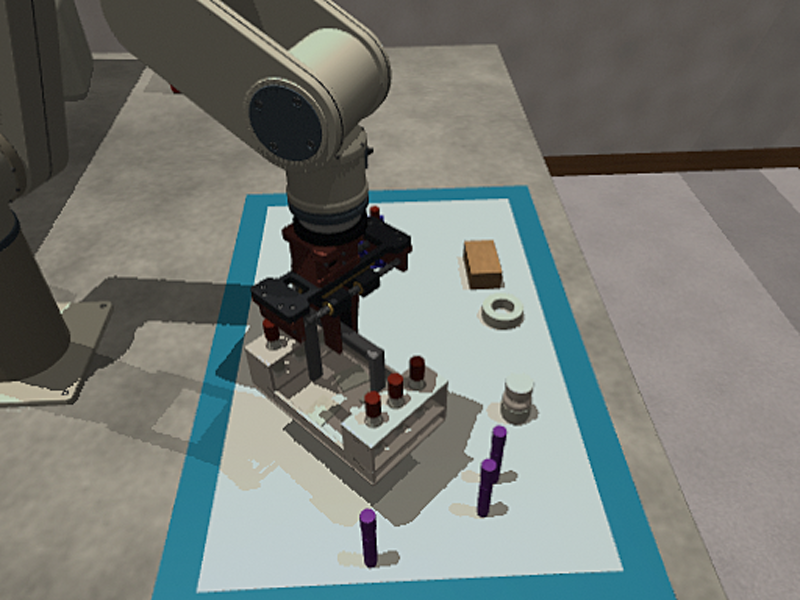

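View pics/top10.png

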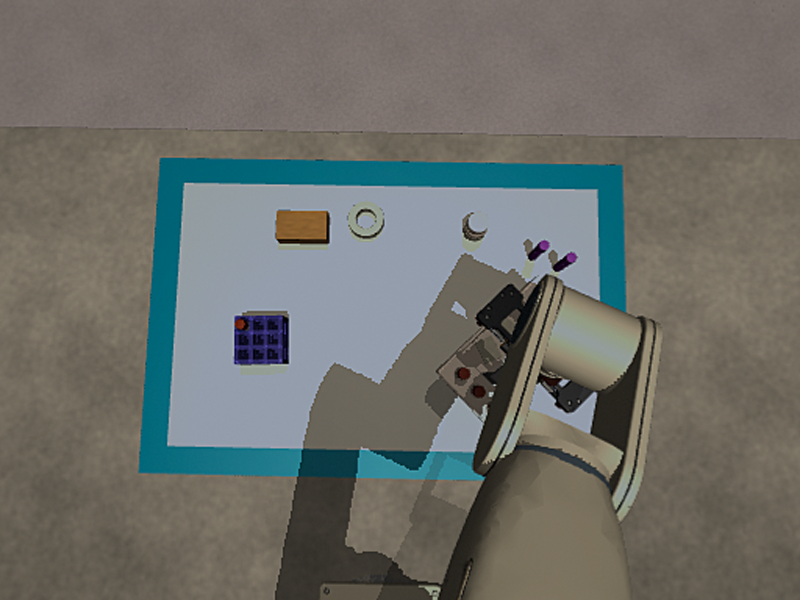

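In the side view the carrier hangs level, with caps at (373,403), (396,385), (417,367) and (271,330). In the top view the moved tube's cap is at (463,373), the rack still holds the short tube at (240,323), and the bystanders and purple tubes have not moved. All visible cap tops are at z≈214–215, so the lift is about 100 mm. Handing in.

```bash
python3 - <<'E'
from h import *
o=ctrl.get_obs(); print(o['qvel'].round(4),o['ee_pos'].round(1),o['width'],o['ft_force'].round(1))
print(ctrl.close_job())
E
```

```text
[ 0.0022 -0.0018 -0.0016  0.0006  0.0001 -0.0004] [ 518.2 -213.1  210.7] 15.944968029841359 [ 0.4  0.1 -5.5]
the job is handed in; nothing more can be done
None
```

The job is handed in: the tall tube is in the carrier's empty place and the arm is holding the carrier by its handle, about 100 mm up, steady and level. It was handed in at about 16.5 s of the 70 s allowed.

- **Tube:** I gripped the tall tube by its cap and lowered it until the force sensor showed contact, with the tool at z = 84.5 mm against a predicted 84.7 mm, and only then let go. Its cap top later read 215 mm, level with the other caps I could see.
- **Carrier:** The deck plane is tilted by 0.1° in the top view and about 0.5° in the side view. The calibration could explain that difference. The load on the wrist is a steady 6 N or so, and the handle has not slipped in the grip.
- **Other things:** The short tube is still in the cube rack. In the last pictures the rack, the other things on the counter and the purple tubes looked unmoved.
- **Limits of the checks:** The two cameras disagreed by up to 3 mm on the tall tube's y position. I corrected the tool by about 3 mm from a cylinder fit before inserting. In the last pictures the arm hid some of the caps, and I did not view every one of the six separately.

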